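# Tighten a screw press by a bar through its eye

### The job

Clamp the maple chess-piece base that stands in the little screw press: slide the steel end of the wood-handled bar through the screw eye on top and turn the eye clockwise with the bar until the pad holds the piece firmly, but no harder, so that the maple is not bruised. Then draw the bar out and leave it lying on the clipboard, without disturbing the other things on the table; move the eye only with the bar, never with the gripper.

Things in the scene. Friction and masses are not known exactly. Their poses are not given: they have to be found in the camera images.
- press: Small dark steel screw press fixed to the table: base plate 90 x 130 x 8, two posts, and along its own y a crossbar 120 long, 32 wide, whose top is 85 above the table. Origin on the table under its middle, z up. Its vertical screw carries a flat pad below, the screw eye above. The pad starts clear of the piece by an unknown gap.
- press_boss (a point): Centre of the top of the round boss on the crossbar, on the screw's axis, 91 above the table. Turning the eye clockwise seen from above lowers eye and pad 3.2 mm per radian. The screw stays where it is left. It turns against an even friction of 0.24 N m (felt as about 0.2 when paused) until the pad meets the piece, after 0.1 to 1.2 rad (differs each time: feel for it); then the torque climbs steadily.
- plinth: Loose turned maple base of a chess piece, 36 in diameter, 22 tall, upright under the pad on the press's bed. Origin at the centre of its underside. It is held firmly when the torque on the eye has climbed 0.09 to 0.14 N m above the free-turning torque (aim for 0.11, about 36 N of clamping), some 0.2 rad after the pad meets it; climbing 0.18 N m bruises it.
- eye_loop (a point): Centre of the steel screw eye's loop, about 130 above the table, on the screw's axis. The loop is a thick barrel, 26 outside, with a level round hole 14 wide and 16 long along this point's own x; z up. At the start its -x end looks towards the robot (-x) within about 0.9 rad; either end can be entered. A bar in it swings about 0.4 rad to either side before it bears on the loop and turns it.
- bar_grip (a point): Centre of the wooden handle of the loose turning bar (140 g). Handle 90 long, 22 x 22 in section, along its own x; a straight steel rod of diameter 9 with a round end runs on from the handle's +x end along the same centre line, from 45 to 125 from this point. z up, 11 above what it lies on.
- bar_tip (a point): The free end of the bar's steel rod, 125 from the handle's centre along the bar's own +x axis.
- clipboard: Empty grey plastic clipboard fixed flat on the table, 240 along its own x, 170 along its y, 4 thick, with a raised steel clip (12 tall, 100 long in y, from x = 90 to 115) at its +x end. Origin at its centre on the table. It has ample room for the bar laid along x with its handle centre at about x = -40.
- knight: Loose maple knight, 65 tall, bystander. Origin under its centre.
- queen: Loose black plastic queen, 87 tall, 36 wide, bystander. Origin under its centre.
- pawn: Loose maple pawn, 49 tall, 30 wide, bystander. Origin under its centre.
- tin: Loose round steel tin with twist cap, 73 wide, 44 tall, bystander. Origin under its centre.
- coaster: Loose round ceramic coaster, 96 wide, 7 thick, bystander. Origin under its centre.
Things that resemble listed ones, but are neither listed nor needed, are in the scene too. Of the things shaped like the part that bears bar_grip, the dark wooden one is meant.

How it is judged:
On the way, in this order (a step that is already met when the one before it is completed fails the run):
1. the bar's steel rod is through the loop of the screw eye (((x of bar_tip in the frame of eye_loop above 0.011 m and x of bar_grip in the frame of eye_loop below -0.02 m) or (x of bar_tip in the frame of eye_loop below -0.011 m and x of bar_grip in the frame of eye_loop above 0.02 m)) and angle between the x axis of bar_grip and the x axis of eye_loop, either way round below 0.45 rad and distance between bar_tip and eye_loop below 0.075 m and z of bar_tip in the frame of eye_loop between -0.015 and 0.015 m and y of bar_tip in the frame of eye_loop between -0.03 and 0.03 m), for 0.1 s.
2. with the rod in the loop, the pad clamps the piece with more than 22 N (contact force between press and plinth above 22 N and distance between bar_tip and eye_loop below 0.085 m), for 0.1 s.
At the end, for the whole second after the job is handed in: The press clamps the upright piece with 22 to 60 N, and the bar lies flat and still on the clipboard (its handle's centre within the board's outline and 10 to 22 mm above the table), let go (contact force between press and plinth between 22 and 60 N and angle between plinth's own z axis and vertical below 0.1 rad and x of bar_grip in the frame of clipboard between -0.12 and 0.12 m and y of bar_grip in the frame of clipboard between -0.085 and 0.085 m and z of bar_grip in the frame of clipboard between 0.01 and 0.022 m and angle between bar_grip's own x axis and vertical above 1.37 rad and linear speed of bar below 0.02 m/s and angular speed of bar below 0.2 rad/s); the robot touches nothing.
It fails at once if the piece is squeezed with more than 60 N (bruised maple) (contact force between press and plinth above 60 N).
It fails at once if the bar is forced in the eye with more than 60 N (contact force between bar and press above 60 N).
It fails at once if the gripper or arm bears on the press or its eye with more than 3 N (contact force between any of the fingers, the arm and press above 3 N).
It fails at once if the robot touches the piece in the press with more than 1 N (contact force between any of the fingers, the arm and plinth above 1 N).
It fails at once if a bystander is moved more than 20 mm or tipped (distance of any of knight, queen, pawn, tin, coaster from where it was at the start of the episode above 0.02 m or angle between any of knight, queen, pawn, tin, coaster's own z axis and vertical above 0.3 rad).
It also fails if it takes over 72 s, if anything falls off the work surface, if the arm or the gripper's body presses on something with over 40 N, if the wrist force passes 120 N, or if a joint passes its speed limit or range.

### The arm

A 6-joint arm with a two-finger parallel gripper is mounted at the origin on the work surface. World frame = base frame: x ahead of the robot, y to its left, z up, the work surface at z = 0. Lengths are in m, angles in rad, forces in N, time in s.
With the tool pointing down it reaches from about 0.35 to 0.775 m from the base axis. Payload 7.3 kg.
Tool frame: the origin (TCP) lies midway between the tips of the shut fingers; the grasp point (between the pads) lies 19 mm behind it; x points along the fingers, z is the direction in which the jaws open and shut, and the axes are right-handed (so a half turn about x gives the same grasp; the last joint's range is limited). The gripper opens to 92 mm and grips with 3 to 60 N. Pads are 19 mm wide; open, the fingers measure 130 mm over their backs; the gripper's body (75 mm by 190 mm) begins 47 mm behind the grasp point.
Start: joints at [-1.333, 0.342, 1.524, -0, 1.275, -0.146], TCP at [0.197, -0.487, 0.227] pointing down, gripper open.
Joint ranges: [-2.53, 2.53], [-0.77, 2.02], [0.04, 2.7], [-1, 4.14], [0.28, 2.66], [-3.11, 3.11]. Speed limits (rad/s): [2.57, 2.57, 3.14, 3.14, 3.14, 3.14].

### API

Orientations are given as a unit quaternion [w, x, y, z].
In Python, from rig import read_state, read_camera, job_done gives the robot as it stands. The module is installed in compiled form; this text tells all that it offers.
- The arm moves only by the tool send_rows, never from a script. Its arguments are lists of equal length, an entry for each row: "jaw": the closure, from -1 (fully open) to 1 (shut); "translation": the shift along the tool's x, y, z scaled (see below), a list of three; "turn": the turn about the tool's x scaled (see below). In form: {"jaw": [jaw, ...], "translation": [[dx, dy, dz], ...], "turn": [turn, ...]}. A call has 1 to 20 rows; each row is the pose to reach, as a shift and turn from the pose commanded when the call began, along the tool's axes at that moment; what a row does not reach only later rows make up. The controller multiplies each number of a shift by 0.5 m and each number of a turn by 60 degrees. A row lasts 1/8 s, in which the tool goes at most 62.5 mm and 10.7 degrees, less where a joint would pass 70% of its speed; a pose out of reach is approached as far as the arm can. A call with a number of a shift or a turn outside -1 to 1 is refused whole. A call with a gripper value outside its range is refused whole. The fingers move at their own pace and stop on an object; the grip force is fixed at half the most. Time passes only in rows, so rows that repeat a pose let the fingers close. It gives the time, the measured TCP pose, the force and the opening at its end, in the units of the state.
- read_state(): the state, without advancing time (a new reading comes with each control period).
- read_camera(name): name is "scene" or "top"; returns a dict with "image" (384x512x3 uint8, red, green, blue), "K" (3x3 intrinsics, pixels), "R" (3x3) and "t" (3): a world point X has camera coordinates R X + t. Camera axes: x right, y down, z forward; pixel columns grow to the right and rows downward; lengths in m; the calibration is good to about 2 mm. A picture is of the moment at which its call begins. There is no depth.
- job_done(): hands the job in, once; it reports no verdict.
The state is a dict: "clock": time; "qpos": joint angles; "joint_vel": joint speeds; "joint_efforts": joint torques, N m; "eef_pos": TCP position; "eef_rot": TCP orientation; "wrist_force": force on the tool from outside, world axes, zero at the start; "wrist_torque": the same for the moment, N m; "gripper_width": finger opening in m.
Only numpy, scipy, OpenCV 4.12 (cv2) and the standard library are available. Lean on these libraries where they do the work, as an engineer would, in place of code of your own. Each camera call takes 0.05 s, during which the arm holds its last target. There are 200 camera calls.

## Working session

There is one attempt and no reset: what is moved stays moved. The work goes in short steps, Python scripts to look and compute and a tool call to move; the robot and the scene stay as the last step left them, time stands still between calls to the robot, and variables do not carry over. Pictures are saved under pics/ and viewed, about 8 in all and at most 12, crops included, and the job is handed in when it is done.

Besides the shell and the picture viewer there is one more tool, called after "Emit:" by a JSON object that holds its "name" and its "arguments". send_rows: Moves the arm, as the interface text tells. Its arguments: {"type":"object","properties":{"jaw":{"type":"array","items":{"type":"number"}},"translation":{"type":"array","items":{"type":"array","items":{"type":"number","minimum":-1,"maximum":1}}},"turn":{"type":"array","items":{"type":"number","minimum":-1,"maximum":1}}},"required":["jaw","translation","turn"]}

```bash
mkdir -p pics; ls; python3 - <<'E'
from rig import *
import cv2
for n in("scene","top"):
    c=read_camera(n); cv2.imwrite(f"pics/{n}0.png",c["image"][:,:,::-1]); print(n,c["K"].tolist(),c["R"].tolist(),c["t"].tolist())
s=read_state(); print(s)
E
```

```text
pics
scene [[437.89217131076464, 0.0, 246.89050770336522], [0.0, 437.89217131076464, 186.37672818991314], [0.0, 0.0, 1.0]] [[-0.10132966982109583, 0.9948451902938967, 0.003917315796280795], [0.7198234728081859, 0.07603428824364881, -0.6899804018996806], [-0.6867215345453429, -0.06709571044695652, -0.7238174491066842]] [-0.014701292825597966, -0.3207366918150726, 1.5391333739070798]
top [[449.36876251866823, 0.0, 254.53663214442426], [0.0, 449.36876251866823, 196.23713462897854], [0.0, 0.0, 1.0]] [[0.02146680131238508, -0.9997624397632836, 0.003773656049630253], [-0.984598454487888, -0.02179596225347381, -0.1734670558045749], [0.17350809739455086, 8.246906966395267e-06, -0.9848324426370771]] [0.07732023822511591, 0.54789839923616, 1.4037872182580895]
{'clock': 0.1, 'qpos': array([-1.33298478e+00,  3.42626807e-01,  1.52491266e+00, -4.77461608e-05,
        1.27539884e+00, -1.46008248e-01]), 'joint_vel': array([-0.00084622, -0.00066014, -0.00253508,  0.00128991,  0.00069292,
        0.00072017]), 'joint_efforts': array([ 1.38648771e-03, -4.32004917e+01, -2.44695103e+01,  7.18436181e-02,
        5.25247701e-02, -7.28361670e-05]), 'eef_pos': array([ 0.19651117, -0.48644557,  0.22613116]), 'eef_rot': array([ 0.58582815,  0.39575836,  0.58655291, -0.39514097]), 'wrist_force': array([ 0.55736845,  0.22649445, -0.02685841]), 'wrist_torque': array([ 0.0258962 , -0.01056791, -0.04570043]), 'gripper_width': 0.09187239691857864}
```

View pics/top0.png

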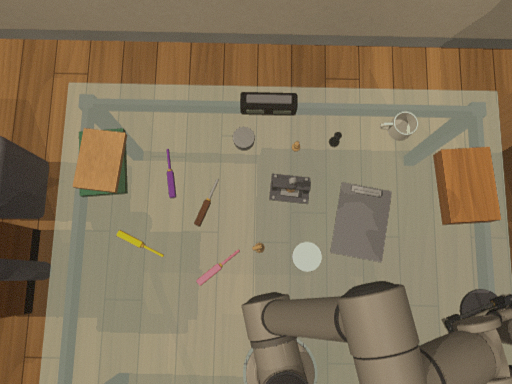

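View pics/scene0.png

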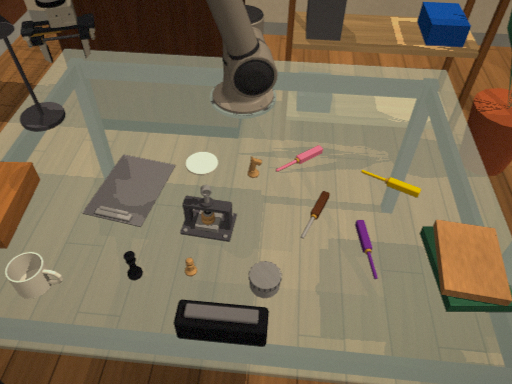

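Four bar-like tools are in the top view: purple (171,180), brown (203,213), yellow (130,240) and pink (210,272). The brown one is the only dark wooden one, so it fits. I'll confirm it in an enlarged crop, together with the press at (290,188).

```bash
python3 - <<'E'
import cv2
a=cv2.imread("pics/top0.png")[150:270,180:340]; cv2.imwrite("pics/c1.png",cv2.resize(a,(800,600),interpolation=cv2.INTER_CUBIC))
a=cv2.imread("pics/scene0.png")[150:270,175:335]; cv2.imwrite("pics/c2.png",cv2.resize(a,(800,600),interpolation=cv2.INTER_CUBIC))
E
```

```text
(no output)
```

View pics/c1.png

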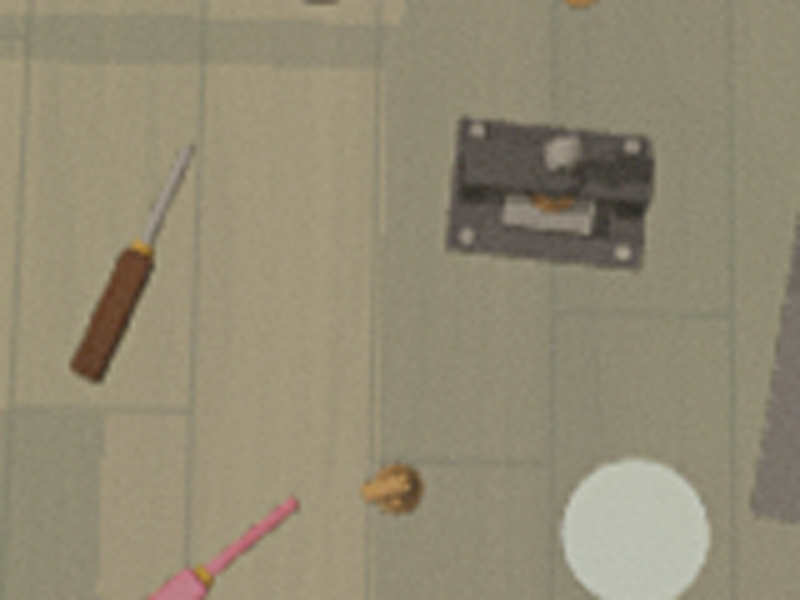

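View pics/c2.png

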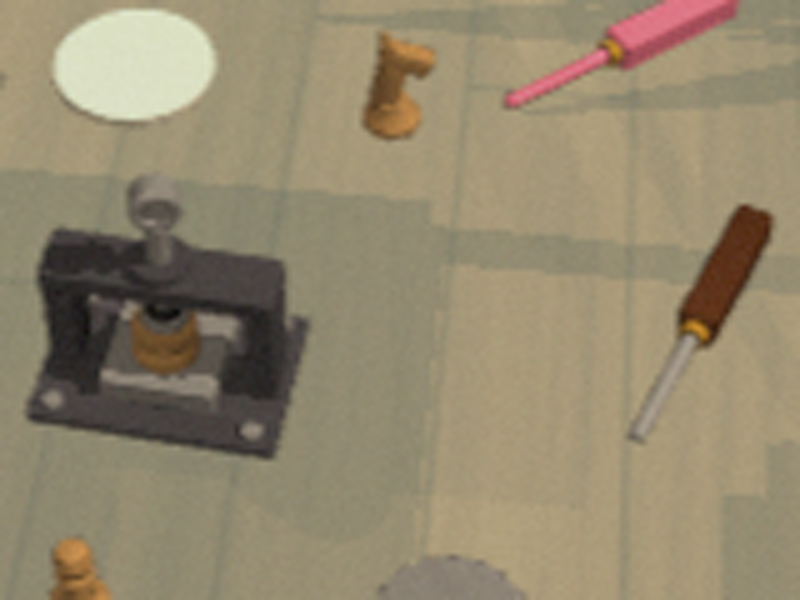

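Both crops confirm it: brown wood handle, gold ferrule and steel rod. In the c1 crop the tip is at (190,147), the ferrule at (142,247) and the handle's end at (87,375). The eye loop shows at about (562,153) in c1, and its hole at (157,212) in c2.

```bash
cat > h.py <<'E'
import numpy as np, cv2
from scipy.optimize import least_squares
from scipy.spatial.transform import Rotation as Ro
from rig import *
np.set_printoptions(precision=4,suppress=True)
CAM={}
def cam(n):
    if n not in CAM: CAM[n]=read_camera(n)
    return CAM[n]
def ray(n,u,v,z):
    c=cam(n); R,t,K=c["R"],c["t"],c["K"]
    C=-R.T@t; d=R.T@np.linalg.solve(K,[u,v,1]); return C+d*(z-C[2])/d[2]
def proj(n,X):
    c=cam(n); p=c["K"]@(c["R"]@np.asarray(X,float)+c["t"]); return p[:2]/p[2]
def crop(x,y,u0,v0,s=5): return (x+.5)/s-.5+u0,(y+.5)/s-.5+v0
def tri(p):  # [(cam,u,v)..]
    f=lambda X:np.concatenate([proj(n,X)-[u,v] for n,u,v in p])
    r=least_squares(f,[.5,0,.1]); return r.x,r.fun
def rot(): 
    q=read_state()["eef_rot"]; return Ro.from_quat(np.r_[q[1:],q[0]])
E
python3 - <<'E'
from h import *
T=lambda x,y:("top",)+crop(x,y,180,150)
S=lambda x,y:("scene",)+crop(x,y,175,150)
for nm,t,s,z in[("tip",(190,147),(635,437),.011),("ferr",(142,247),(695,327),.015),("end",(87,375),(757,212),.02)]:
    print(nm,ray(*T(*t),z),ray(*S(*s),z))
print("loop",tri([T(562,153),S(156,207)]))
print("loop z130",ray(*T(562,153),.13),ray(*S(156,205),.13))
# press: bolts of base plate (z~.012)
for b in[(478,130),(633,146),(622,253),(466,236)]: print("bolt",ray(*T(*b),.01))
# crossbar top corners z .085 (scene)
for b in[(62,232),(283,263),(280,290),(42,265)]: print("cb",ray(*S(*b),.085))
# clipboard corners top
for p in[(342,184),(391,190),(382,261),(332,252)]: print("clip",ray("top",*p,.004))
print(rot().as_matrix(), read_state()["qpos"])
E
```

```text
tip [0.6082 0.2136 0.011 ] [0.6098 0.2147 0.011 ]
ferr [0.5392 0.2425 0.015 ] [0.5379 0.2445 0.015 ]
end [0.4531 0.2745 0.02  ] [0.4567 0.2778 0.02  ]
loop (array([ 0.5848, -0.0249,  0.1265]), array([ 0.043 , -0.0049,  0.0336,  0.0022]))
loop z130 [ 0.584  -0.0245  0.13  ] [ 0.5868 -0.0244  0.13  ]
bolt [0.6243 0.0217 0.01  ]
bolt [ 0.6157 -0.082   0.01  ]
bolt [ 0.543  -0.0748  0.01  ]
bolt [0.5522 0.0287 0.01  ]
cb [ 0.5686 -0.0778  0.085 ]
cb [0.5776 0.0344 0.085 ]
cb [0.5951 0.0352 0.085 ]
cb [ 0.5913 -0.0833  0.085 ]
clip [ 0.6019 -0.2026  0.004 ]
clip [ 0.585  -0.3661  0.004 ]
clip [ 0.3493 -0.3295  0.004 ]
clip [ 0.3748 -0.1672  0.004 ]
[[-0.0003  0.9272  0.3745]
 [ 0.0009  0.3745 -0.9272]
 [-1.      0.0001 -0.0009]] [-1.333   0.3424  1.5247 -0.      1.2754 -0.146 ]
```

```bash
python3 - <<'E'
from h import *
E=np.array([.5845,-.0253,.129])
def hull(n,E,th):
    a=np.linspace(0,2*np.pi,40); P=[]
    x=np.array([np.cos(th),np.sin(th),0]); y=np.array([-np.sin(th),np.cos(th),0])
    for s in(-.008,.008):
        for k in a: P.append(proj(n,E+s*x+.013*(np.cos(k)*y+np.sin(k)*np.array([0,0,1]))))
    H=[proj(n,E+(.008)*x+.007*(np.cos(k)*y+np.sin(k)*np.array([0,0,1]))) for k in a]
    return np.array(P,np.float32),np.array(H,np.float32)
rows=[]
for n in("top","scene"):
    im=cam(n)["image"][:,:,::-1]; c=np.round(proj(n,E)).astype(int); r=[]
    w=8;s=12
    cr=im[c[1]-w:c[1]+w,c[0]-w:c[0]+w]; b=cv2.resize(cr,None,fx=s,fy=s,interpolation=cv2.INTER_CUBIC)
    b=cv2.convertScaleAbs(b,alpha=1.5)
    r.append(b.copy())
    for th in(-.7,-.3,.1):
        o=b.copy()
        P,H=hull(n,E,th)
        f=lambda p:np.round((p-c+w+.5)*s-.5).astype(np.int32)
        cv2.polylines(o,[f(cv2.convexHull(P)[:,0])],True,(0,0,255),1)
        if n=="scene":cv2.polylines(o,[f(H)],True,(0,255,255),1)
        r.append(o)
    rows.append(np.hstack(r))
cv2.imwrite("pics/o.png",np.vstack(rows))
E
```

```text
(no output)
```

View pics/o.png

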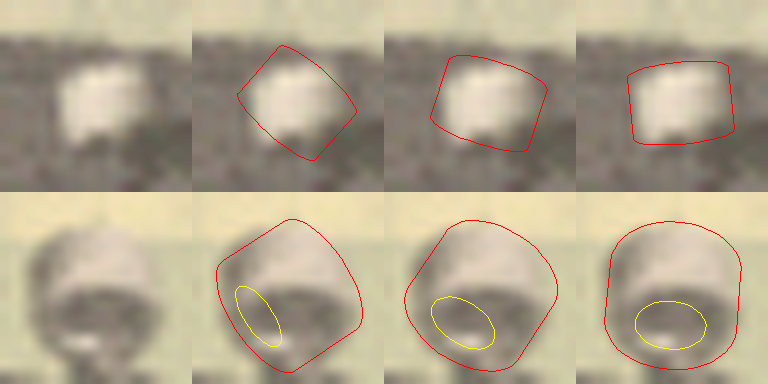

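The overlay puts the loop's yaw at about +0.15 to 0.25 rad and its centre at about (0.5845, -0.0255, 0.129). Next I'll move towards the bar.

Emit:
{"name": "send_rows", "arguments": {"jaw": [-1,-1,-1,-1,-1,-1,-1,-1,-1], "translation": [[0,0.09,-0.05],[0,0.18,-0.09],[0,0.27,-0.135],[0,0.36,-0.18],[0,0.45,-0.225],[0,0.54,-0.27],[0,0.63,-0.315],[0,0.68,-0.34],[0,0.68,-0.34]], "turn": [-0.15,-0.3,-0.45,-0.6,-0.75,-0.9,-1,-1,-1]}}

```text
clock: 1.42
eef_pos: [0.449, -0.2005, 0.2266]
eef_rot: [0.705, 0.048, 0.705, -0.048]
wrist_force: [0.9, 0.7, 0.4]
gripper_width: 0.0921
```

```bash
cat >> h.py <<'E'
def go(p,yawz=None):
    s=read_state(); R=rot().as_matrix(); d=R.T@(np.asarray(p)-s["eef_pos"])/.5
    y=np.arctan2(R[1,2],R[0,2]); out=f"pos {s['eef_pos']} yawz {y:.4f} units {d}"
    if yawz is not None:
        dy=(yawz-y+np.pi)%(2*np.pi)-np.pi; out+=f" turn {-dy/np.radians(60):.4f}"
    print(out)
E
python3 - <<'E'
from h import *
go([.495,.26,.12],1.188)
E
```

```text
pos [ 0.449  -0.2005  0.2266] yawz -0.1366 units [ 0.2133  0.9249 -0.0343] turn -1.2649
```

Emit:
{"name": "send_rows", "arguments": {"jaw": [-1,-1,-1,-1,-1,-1,-1,-1,-1,-1], "translation": [[0,0.1,0],[0,0.21,0],[0,0.32,-0.01],[0,0.43,-0.02],[0,0.54,-0.02],[0.03,0.65,-0.03],[0.06,0.75,-0.034],[0.1,0.85,-0.034],[0.14,0.925,-0.034],[0.14,0.925,-0.034]], "turn": [-0.12,-0.25,-0.4,-0.55,-0.7,-0.85,-1,-1,-1,-1]}}

```text
clock: 2.68
eef_pos: [0.4951, 0.2591, 0.1547]
eef_rot: [0.634, -0.311, 0.636, 0.311]
wrist_force: [0.3, -0.1, -0.3]
gripper_width: 0.0918
```

```bash
python3 - <<'E'
from h import *
go([.495,.26,.06],1.188)
cam("top"); im=CAM["top"]["image"]; cv2.imwrite("pics/g.png",cv2.resize(im[140:260,150:310,::-1],(800,600),interpolation=cv2.INTER_CUBIC))
E
```

```text
pos [0.4951 0.2591 0.1547] yawz 0.9096 units [0.1895 0.001  0.0018] turn -0.2659
```

Emit:
{"name": "send_rows", "arguments": {"jaw": [-1,-1,-1,-1,-1,-1,-1,-1,0,1,1,1,1,1], "translation": [[0.04,0,0.002],[0.1,0,0.002],[0.16,0,0.002],[0.22,0,0.002],[0.26,0,0.002],[0.29,0,0.002],[0.3,0,0.002],[0.3,0,0.002],[0.3,0,0.002],[0.3,0,0.002],[0.3,0,0.002],[0.3,0,0.002],[0.3,0,0.002],[0.3,0,0.002]], "turn": [-0.12,-0.24,-0.266,-0.266,-0.266,-0.266,-0.266,-0.266,-0.266,-0.266,-0.266,-0.266,-0.266,-0.266]}}

```text
clock: 4.47
eef_pos: [0.4964, 0.2592, 0.0067]
eef_rot: [0.586, -0.395, 0.586, 0.395]
wrist_force: [0.1, -0.2, 0.5]
gripper_width: 0.0362
```

Emit:
{"name": "send_rows", "arguments": {"jaw": [1,1,1,1,1,1], "translation": [[0,0,0],[0,0,0],[0,0,0],[0,0,0],[0,0,0],[0,0,0]], "turn": [0,0,0,0,0,0]}}

```text
clock: 5.22
eef_pos: [0.4965, 0.2593, 0.0067]
eef_rot: [0.586, -0.395, 0.586, 0.395]
wrist_force: [1.5, 0.5, -1.4]
gripper_width: 0.0216
```

Emit:
{"name": "send_rows", "arguments": {"jaw": [1,1,1,1,1,1,1], "translation": [[-0.04,0,0],[-0.1,0,0],[-0.18,0,0],[-0.26,0,0],[-0.34,0,0],[-0.36,0,0],[-0.36,0,0]], "turn": [0,0,0,0,0,0,0]}}

```text
clock: 6.1
eef_pos: [0.4962, 0.2591, 0.1863]
eef_rot: [0.586, -0.395, 0.587, 0.395]
wrist_force: [-0.5, -0.2, -1.9]
gripper_width: 0.0221
```

```bash
python3 - <<'E'
from h import *
s=read_state(); print(s["wrist_force"],s["wrist_torque"],s["qpos"])
go([.4325,-.056,.18],.2+np.pi/2)
E
```

```text
[-0.5324 -0.2335 -1.8693] [ 0.0656 -0.1272 -0.0329] [ 0.3445  0.4396  1.4893 -0.0001  1.2129 -0.8414]
pos [0.4962 0.2591 0.1863] yawz 1.1859 units [ 0.0127 -0.1185 -0.632 ] turn -0.5585
```

Emit:
{"name": "send_rows", "arguments": {"jaw": [1,1,1,1,1,1,1,1,1,1], "translation": [[0,-0.02,-0.05],[0,-0.03,-0.13],[0,-0.05,-0.22],[0,-0.06,-0.31],[0,-0.08,-0.4],[0,-0.1,-0.49],[0,-0.11,-0.57],[0,-0.118,-0.61],[0.013,-0.118,-0.632],[0.013,-0.118,-0.632]], "turn": [-0.06,-0.12,-0.18,-0.24,-0.3,-0.36,-0.42,-0.5,-0.56,-0.56]}}

```text
clock: 7.35
eef_pos: [0.4311, -0.0559, 0.1783]
eef_rot: [0.447, -0.546, 0.448, 0.549]
wrist_force: [-0.4, 0.0, -0.9]
gripper_width: 0.0219
```

Emit:
{"name": "send_rows", "arguments": {"jaw": [1,1,1,1,1], "translation": [[0.04,0,0],[0.08,0,0],[0.11,0,0],[0.11,0,0],[0.11,0,0]], "turn": [0,0,0,0,0]}}

```text
clock: 7.98
eef_pos: [0.4327, -0.0555, 0.1254]
eef_rot: [0.447, -0.548, 0.447, 0.548]
wrist_force: [-0.8, -0.3, -1.4]
gripper_width: 0.0217
```

```bash
python3 - <<'E'
from h import *
go([.4325,-.056,.125],.2+np.pi/2)
E=[.5845,-.0255,.129]; o=[]
for n in("top","scene"):
    im=cam(n)["image"][:,:,::-1]; u,v=np.round(proj(n,E)).astype(int)
    dv= 10 if n=="top" else -10
    r=im[v+dv-30:v+dv+30,u-20:u+20]; print(n,u-20,v+dv-30)
    o.append(cv2.resize(r,(400,600),interpolation=cv2.INTER_CUBIC))
cv2.imwrite("pics/pre.png",cv2.convertScaleAbs(np.hstack(o),alpha=1.3))
print(proj("top",E),proj("scene",E))
E
```

```text
pos [ 0.4327 -0.0555  0.1254] yawz 1.7723 units [ 0.0007  0.0006 -0.0009] turn 0.0014
top 272 160
scene 186 150
[292.3107 180.1227] [205.5361 190.1667]
```

View pics/pre.png

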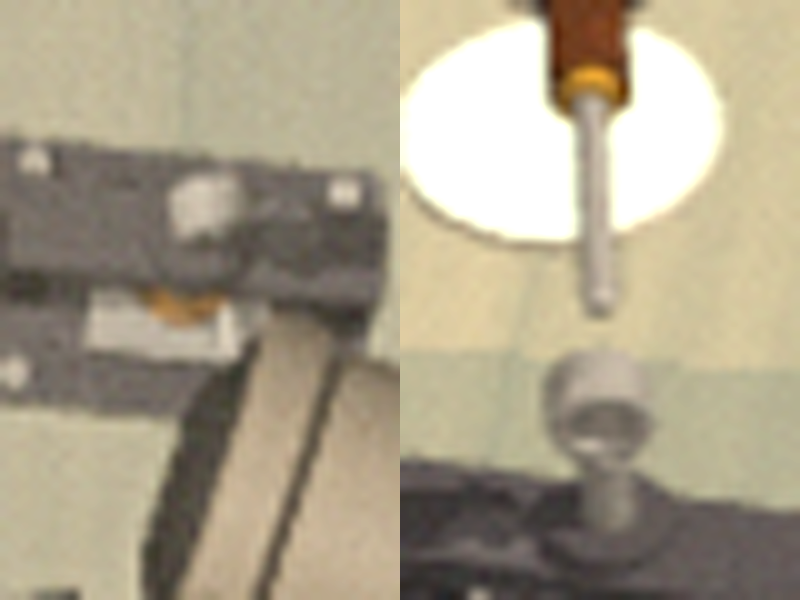

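```bash
python3 - <<'E'
from h import *
s=read_state(); p=s["eef_pos"]; R=rot().as_matrix(); yz=np.arctan2(R[1,2],R[0,2]); psi=yz-np.pi/2
d=np.array([np.cos(psi),np.sin(psi),0])
for dz in(.0043,):
    c=p+[0,0,dz]
    print(psi,[ (k,proj("scene",c+k*d)) for k in(.045,.05,.1,.12,.125)], c+.125*d)
t=c+.125*d
for e in np.eye(3): print((proj("scene",t+.001*e)-proj("scene",t)))
for th in(.1,.2,.3):
  x=np.array([np.cos(th),np.sin(th),0])
  for z in (.127,.13):
    print(th,z,"hole near",proj("scene",np.array([.5845,-.0255,z])+.008*x))
E
```

```text
0.20149944784976448 [(0.045, array([204.3048, 158.7712])), (0.05, array([204.3696, 160.0984])), (0.1, array([205.0407, 173.8331])), (0.12, array([205.3212, 179.5738])), (0.125, array([205.3924, 181.032 ]))] [ 0.5554 -0.0307  0.13  ]
[-0.0684  0.2925]
[0.4062 0.0309]
[-0.0266 -0.2873]
0.1 0.127 hole near [205.3662 193.1948]
0.1 0.13 hole near [205.2844 192.3373]
0.2 0.127 hole near [205.703  193.1837]
0.2 0.13 hole near [205.6219 192.3263]
0.3 0.127 hole near [206.0386 193.1481]
0.3 0.13 hole near [205.9582 192.2906]
```

The tip in the scene view at (205.6,181) agrees with the predicted pose. The hole is at about (206.3,192), so z is about 0.130. The bar lines up, so I'll insert it slowly and watch the force.

Emit:
{"name": "send_rows", "arguments": {"jaw": [1,1,1,1,1,1,1], "translation": [[0,-0.015,0],[0,-0.03,0],[0,-0.04,0],[0,-0.05,0],[0,-0.06,0],[0,-0.07,0],[0,-0.07,0]], "turn": [0,0,0,0,0,0,0]}}

```text
clock: 9.0
eef_pos: [0.4671, -0.0487, 0.1252]
eef_rot: [-0.447, 0.548, -0.447, -0.548]
wrist_force: [-0.3, -0.5, -1.3]
gripper_width: 0.0218
```

```bash
python3 - <<'E'
from h import *
s=read_state(); print(s["eef_pos"],s["wrist_force"],s["wrist_torque"])
E
```

```text
[ 0.4671 -0.0487  0.1252] [-0.274  -0.5098 -1.3322] [ 0.1401 -0.0928 -0.0053]
```

Emit:
{"name": "send_rows", "arguments": {"jaw": [1,1,1,1,1,1], "translation": [[0,-0.01,0],[0,-0.02,0],[0,-0.035,0],[0,-0.05,0],[0,-0.054,0],[0,-0.054,0]], "turn": [0,0,0,0,0,0]}}

```text
clock: 9.75
eef_pos: [0.4932, -0.0433, 0.1251]
eef_rot: [0.447, -0.548, 0.447, 0.548]
wrist_force: [-0.1, 0.2, -1.6]
gripper_width: 0.0219
```

```bash
python3 - <<'E'
from h import *
s=read_state(); print(s["eef_pos"],s["wrist_force"],s["wrist_torque"])
E=[.5845,-.0255,.129]; n="scene"
im=cam(n)["image"][:,:,::-1]; u,v=np.round(proj(n,E)).astype(int)
cv2.imwrite("pics/in.png",cv2.convertScaleAbs(cv2.resize(im[v-25:v+15,u-20:u+20],(600,600),interpolation=cv2.INTER_CUBIC),alpha=1.3))
E
```

```text
[ 0.4932 -0.0433  0.1251] [-0.1406  0.1524 -1.5952] [ 0.1592 -0.077   0.0283]
```

View pics/in.png

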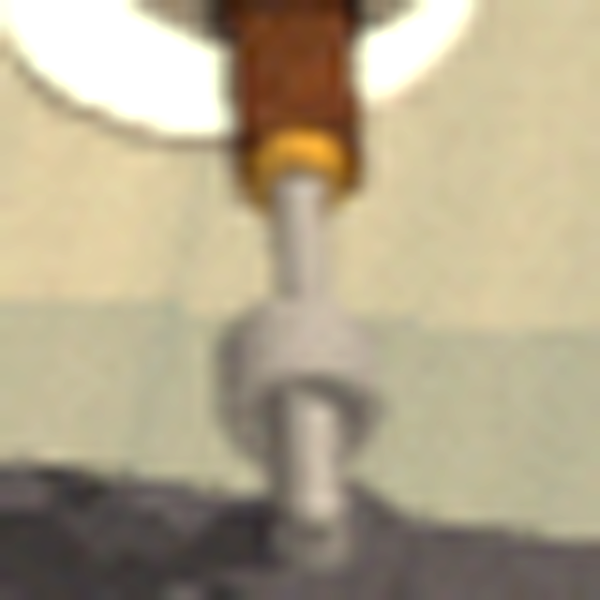

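The rod is through the loop, with its end showing at crop (315,540), and the forces are quiet. Next I'll swing it through the free slack and set a torque baseline.

```bash
cat >> h.py <<'E'
E0=np.array([.5845,-.0255])
def feel(n=6):
    T=[];M=[];F=[]
    for i in range(n):
        read_camera("top"); s=read_state(); f=s["wrist_force"]; m=s["wrist_torque"]; r=s["eef_pos"][:2]-E0
        T.append(m[2]+r[0]*f[1]-r[1]*f[0]); M.append(m[2]); F.append(f)
    R=rot().as_matrix(); psi=np.arctan2(R[1,2],R[0,2])-np.pi/2
    F=np.mean(F,0); d=np.array([np.cos(psi),np.sin(psi)])
    print(f"t {s['clock']:.2f} psi {psi:.3f} tau {np.mean(T):.3f} sd {np.std(T):.3f} Mz {np.mean(M):.3f} sd {np.std(M):.3f} Fax {F[:2]@d:.2f} Flat {F[:2]@[-d[1],d[0]]:.2f} Fz {F[2]:.2f} pos {s['eef_pos']} err r {np.linalg.norm(r):.4f} lat {r@[-d[1],d[0]]:.4f}",flush=True)
E
python3 -c "from h import *; feel(5)"
```

```text
t 10.05 psi 0.201 tau -0.013 sd 0.081 Mz -0.006 sd 0.023 Fax -0.26 Flat 0.08 Fz -1.45 pos [ 0.4931 -0.0434  0.1252] err r 0.0931 lat 0.0008
```

Emit:
{"name": "send_rows", "arguments": {"jaw": [1,1,1,1], "translation": [[0,-0.001,0.019],[0,-0.004,0.037],[0,-0.008,0.055],[0,-0.008,0.055]], "turn": [0.095,0.19,0.286,0.286]}}

```text
clock: 10.55
eef_pos: [0.4914, -0.0158, 0.1252]
eef_rot: [0.523, -0.475, 0.524, 0.475]
wrist_force: [-2.6, -3.2, -1.1]
gripper_width: 0.0217
```

```bash
python3 -c "from h import *; feel(5)"
```

```text
t 10.80 psi -0.097 tau 0.052 sd 0.020 Mz -0.177 sd 0.012 Fax -1.57 Flat -2.44 Fz -1.00 pos [ 0.4914 -0.016   0.1251] err r 0.0936 lat 0.0004
```

Emit:
{"name": "send_rows", "arguments": {"jaw": [1,1,1], "translation": [[0,0,0.009],[0,-0.001,0.018],[0,-0.001,0.018]], "turn": [0.048,0.096,0.096]}}

```text
clock: 11.18
eef_pos: [0.4928, -0.0068, 0.1251]
eef_rot: [0.547, -0.448, 0.547, 0.448]
wrist_force: [-2.6, -3.3, -1.8]
gripper_width: 0.0215
```

```bash
python3 -c "from h import *; feel(5)"
```

```text
t 11.43 psi -0.198 tau 0.193 sd 0.037 Mz -0.057 sd 0.024 Fax -1.63 Flat -2.67 Fz -1.17 pos [ 0.4928 -0.0069  0.1251] err r 0.0936 lat 0.0002
```

Emit:
{"name": "send_rows", "arguments": {"jaw": [1,1,1], "translation": [[0,0,0.009],[0,-0.001,0.018],[0,-0.001,0.018]], "turn": [0.048,0.096,0.096]}}

```text
clock: 11.8
eef_pos: [0.4951, 0.0022, 0.1251]
eef_rot: [0.569, -0.42, 0.569, 0.42]
wrist_force: [-1.4, -1.2, -2.0]
gripper_width: 0.0215
```

```bash
python3 -c "from h import *; feel(5)"
```

```text
t 12.05 psi -0.298 tau 0.185 sd 0.067 Mz 0.053 sd 0.016 Fax -2.15 Flat -1.41 Fz -1.79 pos [0.4951 0.002  0.1251] err r 0.0935 lat -0.0000
```

Paused torque is about 0.19, so the eye is turning freely. I'll continue in 0.1 rad steps and follow the descent.

Emit:
{"name": "send_rows", "arguments": {"jaw": [1,1,1], "translation": [[0,0,0.009],[0.001,-0.001,0.018],[0.001,-0.001,0.018]], "turn": [0.048,0.096,0.096]}}

```text
clock: 12.42
eef_pos: [0.4983, 0.0108, 0.1246]
eef_rot: [0.589, -0.391, 0.589, 0.391]
wrist_force: [-1.5, -0.0, -1.4]
gripper_width: 0.0219
```

```bash
python3 -c "from h import *; feel(6)"
```

```text
t 12.72 psi -0.399 tau 0.209 sd 0.067 Mz 0.191 sd 0.046 Fax -2.78 Flat -0.21 Fz -2.02 pos [0.4983 0.0105 0.1247] err r 0.0935 lat -0.0003
```

Emit:
{"name": "send_rows", "arguments": {"jaw": [1,1,1], "translation": [[0,0,0.009],[0.001,-0.001,0.018],[0.001,-0.001,0.018]], "turn": [0.048,0.096,0.096]}}

```text
clock: 13.1
eef_pos: [0.5023, 0.019, 0.1242]
eef_rot: [0.608, -0.361, 0.608, 0.361]
wrist_force: [-2.8, 2.4, -0.8]
gripper_width: 0.0218
```

```bash
python3 -c "from h import *; feel(6)"
```

```text
t 13.40 psi -0.500 tau 0.153 sd 0.040 Mz 0.344 sd 0.031 Fax -4.41 Flat 2.02 Fz -1.16 pos [0.5023 0.0187 0.1242] err r 0.0933 lat -0.0006
```

Emit:
{"name": "send_rows", "arguments": {"jaw": [1,1,1], "translation": [[0,0.001,0.01],[0.001,0.001,0.02],[0.001,0.001,0.02]], "turn": [0.048,0.096,0.096]}}

```text
clock: 13.78
eef_pos: [0.5073, 0.0273, 0.1238]
eef_rot: [0.626, -0.33, 0.625, 0.33]
wrist_force: [-1.3, 0.7, -2.3]
gripper_width: 0.0217
```

```bash
sed -i 's/E0=np.array(\[.5845/E0=np.array([.586/' h.py; python3 -c "from h import *; feel(6)"
```

```text
t 14.07 psi -0.600 tau 0.177 sd 0.042 Mz 0.257 sd 0.026 Fax -1.02 Flat 0.83 Fz -1.84 pos [0.5072 0.0273 0.1239] err r 0.0949 lat -0.0010
```

Emit:
{"name": "send_rows", "arguments": {"jaw": [1,1,1], "translation": [[0,0,0.01],[0,0,0.02],[0,0,0.02]], "turn": [0.048,0.096,0.096]}}

```text
clock: 14.45
eef_pos: [0.513, 0.0353, 0.1238]
eef_rot: [0.641, -0.299, 0.641, 0.298]
wrist_force: [1.6, -2.5, -2.6]
gripper_width: 0.022
```

```bash
python3 -c "from h import *; feel(6)"
```

```text
t 14.75 psi -0.701 tau 0.214 sd 0.062 Mz 0.159 sd 0.042 Fax 3.58 Flat -0.56 Fz -2.84 pos [0.5129 0.0353 0.1239] err r 0.0951 lat -0.0007
```

Emit:
{"name": "send_rows", "arguments": {"jaw": [1,1,1], "translation": [[0.001,-0.001,0.01],[0.001,-0.002,0.019],[0.001,-0.002,0.019]], "turn": [0.048,0.096,0.096]}}

```text
clock: 15.12
eef_pos: [0.5194, 0.0423, 0.1233]
eef_rot: [0.655, -0.266, 0.655, 0.265]
wrist_force: [1.0, -2.8, -2.4]
gripper_width: 0.0214
```

```bash
python3 -c "from h import *; feel(8)"
```

```text
t 15.53 psi -0.801 tau 0.180 sd 0.075 Mz 0.160 sd 0.040 Fax 3.33 Flat -0.18 Fz -1.69 pos [0.5194 0.0423 0.1233] err r 0.0951 lat -0.0007
```

Emit:
{"name": "send_rows", "arguments": {"jaw": [1,1,1], "translation": [[0,0,0.01],[0.001,-0.001,0.019],[0.001,-0.001,0.019]], "turn": [0.048,0.096,0.096]}}

```text
clock: 15.9
eef_pos: [0.5265, 0.0487, 0.1227]
eef_rot: [0.668, -0.232, 0.668, 0.232]
wrist_force: [1.8, -3.4, -0.7]
gripper_width: 0.0216
```

```bash
python3 -c "from h import *; feel(8)"
```

```text
t 16.30 psi -0.902 tau 0.219 sd 0.034 Mz 0.193 sd 0.029 Fax 3.69 Flat -0.24 Fz -1.57 pos [0.5265 0.0486 0.1228] err r 0.0950 lat -0.0007
```

Emit:
{"name": "send_rows", "arguments": {"jaw": [1,1,1], "translation": [[0,-0.001,0.009],[0,-0.002,0.018],[0,-0.002,0.018]], "turn": [0.048,0.096,0.096]}}

```text
clock: 16.68
eef_pos: [0.534, 0.0539, 0.1226]
eef_rot: [0.679, -0.198, 0.679, 0.199]
wrist_force: [1.5, -0.9, -1.6]
gripper_width: 0.0217
```

```bash
python3 -c "from h import *; feel(8)"
```

```text
t 17.07 psi -1.002 tau 0.236 sd 0.034 Mz 0.388 sd 0.036 Fax 0.13 Flat 1.61 Fz -1.28 pos [0.5339 0.0537 0.1227] err r 0.0948 lat -0.0012
```

Emit:
{"name": "send_rows", "arguments": {"jaw": [1,1,1], "translation": [[0,0,0.01],[0.001,-0.001,0.019],[0.001,-0.001,0.019]], "turn": [0.048,0.096,0.096]}}

```text
clock: 17.45
eef_pos: [0.5422, 0.0585, 0.1221]
eef_rot: [0.688, -0.164, 0.688, 0.164]
wrist_force: [0.2, 1.7, -1.0]
gripper_width: 0.0219
```

```bash
python3 -c "from h import *; feel(8)"
```

```text
t 17.85 psi -1.103 tau 0.251 sd 0.051 Mz 0.405 sd 0.034 Fax -2.44 Flat 1.59 Fz -0.74 pos [0.5422 0.0584 0.1222] err r 0.0946 lat -0.0013
```

Emit:
{"name": "send_rows", "arguments": {"jaw": [1,1,1], "translation": [[0,0.001,0.005],[0.001,0.001,0.011],[0.001,0.001,0.011]], "turn": [0.024,0.048,0.048]}}

```text
clock: 18.23
eef_pos: [0.5471, 0.0609, 0.1216]
eef_rot: [0.692, -0.146, 0.692, 0.146]
wrist_force: [-0.6, 0.5, 0.8]
gripper_width: 0.0219
```

```bash
python3 -c "from h import *; feel(12)"
```

```text
t 18.82 psi -1.154 tau 0.370 sd 0.043 Mz 0.183 sd 0.025 Fax -0.22 Flat -1.97 Fz 0.22 pos [0.5471 0.061  0.1217] err r 0.0948 lat -0.0006
```

Torque is 0.37 with the bar paused, about 0.13 to 0.15 above free turning. That matches pad contact at psi of about -0.92, so the piece is held at roughly 40 to 48 N. I'm stopping here and unloading the bar back to the middle of the slack.

Emit:
{"name": "send_rows", "arguments": {"jaw": [1,1,1,1,1,1], "translation": [[0,0,-0.009],[-0.001,-0.001,-0.018],[-0.001,-0.004,-0.037],[-0.001,-0.008,-0.055],[-0.001,-0.015,-0.073],[-0.001,-0.015,-0.073]], "turn": [-0.048,-0.095,-0.19,-0.286,-0.382,-0.382]}}

```text
clock: 19.58
eef_pos: [0.5167, 0.0393, 0.1222]
eef_rot: [0.649, -0.28, 0.649, 0.28]
wrist_force: [0.1, 1.4, -1.4]
gripper_width: 0.0217
```

```bash
python3 - <<'E'
from h import *
feel(6)
im=cam("scene")["image"][:,:,::-1]; u,v=np.round(proj("scene",[.5845,-.0255,.1])).astype(int)
cv2.imwrite("pics/out.png",cv2.convertScaleAbs(cv2.resize(im[v-35:v+25,u-40:u+40],(800,600),interpolation=cv2.INTER_CUBIC),alpha=1.3))
E
```

```text
t 19.88 psi -0.754 tau -0.033 sd 0.041 Mz -0.005 sd 0.019 Fax 0.02 Flat 0.29 Fz -1.45 pos [0.517  0.0397 0.1222] err r 0.0949 lat 0.0003
```

View pics/out.png

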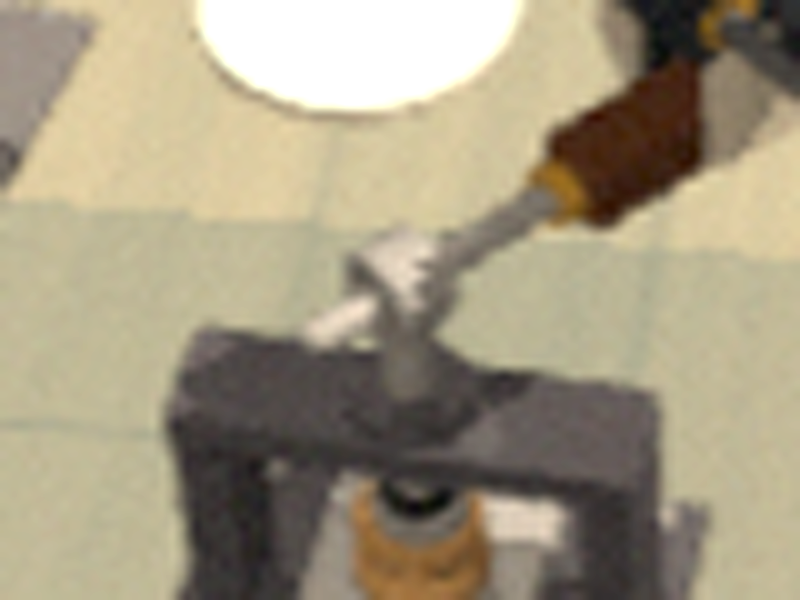

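The rod is free in the loop (Mz about 0) and the pad sits on the piece. Next I'll draw the bar straight out.

Emit:
{"name": "send_rows", "arguments": {"jaw": [1,1,1,1,1,1,1,1,1,1], "translation": [[0,0.01,0],[0,0.025,0],[0,0.045,0],[0,0.065,0],[0,0.085,0],[0,0.105,0],[0,0.13,0],[0,0.155,0],[0,0.17,0],[0,0.17,0]], "turn": [0,0,0,0,0,0,0,0,0,0]}}

```text
clock: 21.18
eef_pos: [0.4545, 0.098, 0.1223]
eef_rot: [0.649, -0.281, 0.649, 0.281]
wrist_force: [0.2, 0.0, -1.2]
gripper_width: 0.0212
```

Emit:
{"name": "send_rows", "arguments": {"jaw": [1,1,1,1,1], "translation": [[-0.05,0,0],[-0.1,0,0],[-0.15,0,0],[-0.16,0,0],[-0.16,0,0]], "turn": [0,0,0,0,0]}}

```text
clock: 21.8
eef_pos: [0.4547, 0.0975, 0.2018]
eef_rot: [0.649, -0.281, 0.649, 0.281]
wrist_force: [0.1, -0.1, -1.0]
gripper_width: 0.0216
```

```bash
python3 - <<'E'
from h import *
print(read_state()["wrist_force"],read_state()["wrist_torque"])
go([.43,-.2585,.2],1.417)
E
```

```text
[ 0.1003 -0.137  -1.0015] [-0.0126 -0.1639  0.0114]
pos [0.4547 0.0975 0.2018] yawz 0.8172 units [ 0.0037 -0.4511 -0.553 ] turn -0.5728
```

Emit:
{"name": "send_rows", "arguments": {"jaw": [1,1,1,1,1,1,1,1,1,1,1], "translation": [[0,-0.03,-0.04],[0,-0.08,-0.1],[0,-0.13,-0.16],[0,-0.18,-0.22],[0,-0.23,-0.28],[0,-0.28,-0.34],[0,-0.33,-0.4],[0,-0.38,-0.46],[0,-0.42,-0.52],[0.004,-0.451,-0.553],[0.004,-0.451,-0.553]], "turn": [-0.06,-0.12,-0.18,-0.24,-0.3,-0.36,-0.42,-0.48,-0.54,-0.573,-0.573]}}

```text
clock: 23.18
eef_pos: [0.4293, -0.2592, 0.1986]
eef_rot: [0.537, -0.459, 0.538, 0.46]
wrist_force: [0.7, -0.0, -0.5]
gripper_width: 0.0217
```

```bash
python3 - <<'E'
from h import *
go([.43,-.2585,.012],1.417)
E
```

```text
pos [ 0.4293 -0.2592  0.1986] yawz 1.4149 units [ 0.3731 -0.0019  0.0012] turn -0.0020
```

Emit:
{"name": "send_rows", "arguments": {"jaw": [1,1,1,1,1,1,1,1,1,1,1], "translation": [[0.05,0,0],[0.12,0,0],[0.19,0,0],[0.26,0,0],[0.31,0,0],[0.34,0,0],[0.355,0,0],[0.364,0,0],[0.37,0,0],[0.373,0,0],[0.373,0,0]], "turn": [0,0,0,0,0,0,0,0,0,0,0]}}

```text
clock: 24.55
eef_pos: [0.4302, -0.2585, 0.014]
eef_rot: [0.537, -0.46, 0.537, 0.46]
wrist_force: [-0.3, 0.4, -1.1]
gripper_width: 0.0218
```

```bash
python3 - <<'E'
from h import *
print(read_state()["eef_pos"],read_state()["wrist_force"],read_state()["wrist_torque"])
im=cam("scene")["image"][:,:,::-1]
cv2.imwrite("pics/lay.png",cv2.resize(im[140:240,70:200],(780,600),interpolation=cv2.INTER_CUBIC))
E
```

```text
[ 0.4302 -0.2585  0.014 ] [-0.3095  0.3796 -1.1078] [ 0.1153 -0.1005  0.0306]
```

View pics/lay.png

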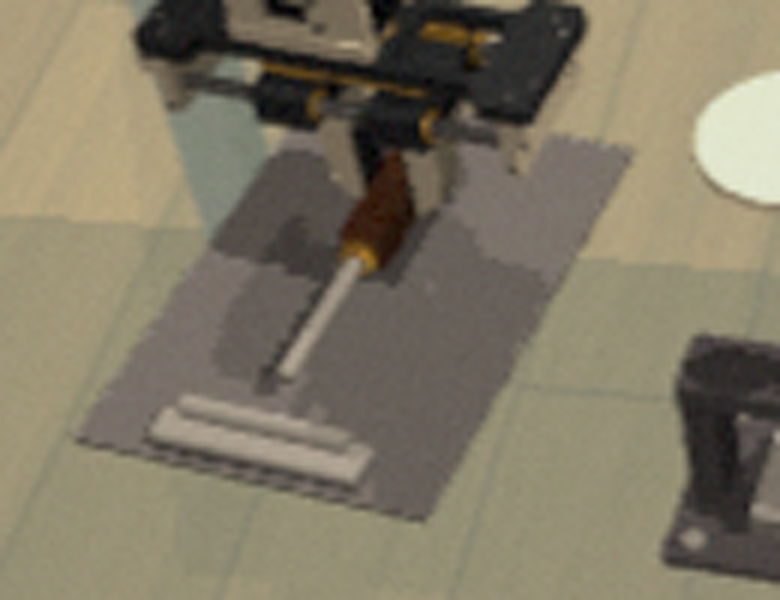

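The bar is over the board along its x axis, with the tip at crop (285,372), clear of the clip. I'll lower it the last 3 mm, release and retreat.

Emit:
{"name": "send_rows", "arguments": {"jaw": [1,1,1,0.5,0,-0.5,-1,-1,-1,-1,-1,-1,-1], "translation": [[0.003,0,0],[0.006,0,0],[0.006,0,0],[0.006,0,0],[0.006,0,0],[0.006,0,0],[0.006,0,0],[0.006,0,0],[0.006,0,0],[0.006,0,0],[0.006,0,0],[0.006,0,0],[0.006,0,0]], "turn": [0,0,0,0,0,0,0,0,0,0,0,0,0]}}

```text
clock: 26.22
eef_pos: [0.4301, -0.2583, 0.0107]
eef_rot: [0.537, -0.46, 0.537, 0.46]
wrist_force: [0.1, -0.3, 0.0]
gripper_width: 0.0923
```

Emit:
{"name": "send_rows", "arguments": {"jaw": [-1,-1,-1,-1,-1,-1,-1,-1], "translation": [[-0.03,0,0],[-0.08,0,0],[-0.16,0,0],[-0.24,0,0],[-0.32,0,0],[-0.4,0,0],[-0.4,0,0],[-0.4,0,0]], "turn": [0,0,0,0,0,0,0,0]}}

```text
clock: 27.22
eef_pos: [0.4297, -0.258, 0.2107]
eef_rot: [0.537, -0.46, 0.537, 0.46]
wrist_force: [0.4, -0.2, -1.4]
gripper_width: 0.0918
```

```bash
python3 - <<'E'
from h import *
s=read_state(); print(s["clock"],s["eef_pos"],s["gripper_width"])
im=cam("scene")["image"][:,:,::-1]
cv2.imwrite("pics/fin.png",cv2.resize(im[130:310,60:300],(800,600),interpolation=cv2.INTER_CUBIC))
E
```

```text
27.225 [ 0.4297 -0.258   0.2107] 0.09177071639255863
```

View pics/fin.png

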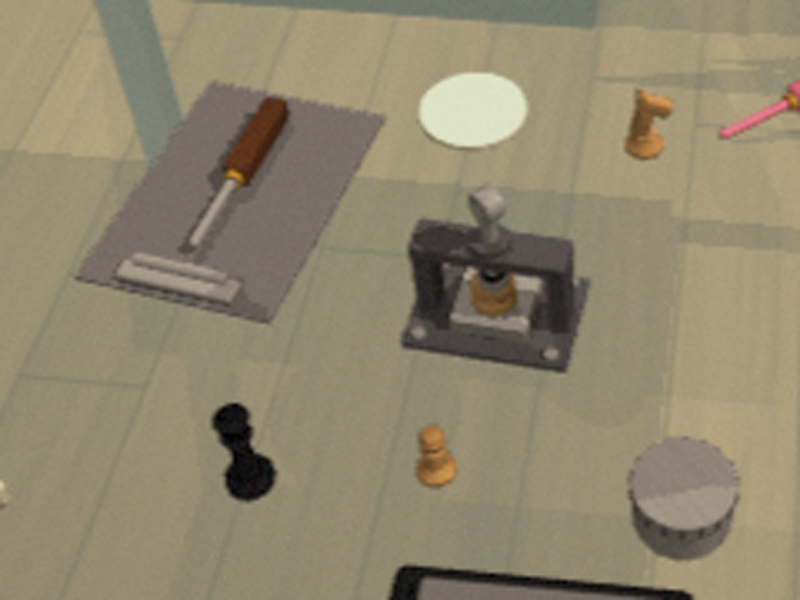

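The bar (handle at (258,140), tip at (195,240)) lies flat on the board. The eye has turned, the piece is upright under the pad, and the bystanders are where they were.

```bash
python3 -c "from rig import *; print(job_done())"
```

```text
the job is handed in; nothing more can be done
None
```

I clamped the piece, laid the bar on the clipboard and handed the job in, with the last move ending at 27 s of the 72 s allowed. No verdict was reported.

- **Moves:** I gripped the dark wooden bar, slid its rod through the eye from the robot side and turned it clockwise in small steps, feeling the torque at each pause. When the torque had risen I swung the bar back into the slack, drew it out and laid it on the board.
- **Clamping force:** This is the least certain result.
  - Free turning read about 0.19 N m when paused, and the last paused reading was 0.37.
  - Measured against the 0.24 moving friction that is a climb of about 0.13. Measured against the paused baseline it is up to 0.18.
  - I estimate 40–55 N. That is inside the 22–60 N band, but above the 0.11 N m I aimed for and possibly near the bruising limit.
  - The reading before it, 0.05 rad earlier, was only 0.25, so the two disagree somewhat. I take that as static friction, because the sideways load on the bar shifted between pauses.
- **Last checks:** After the bar was swung back into the slack, the torque on it was near zero, and it drew out with no force above noise. The final picture shows the bar flat on the clipboard, clear of the clip, with the piece upright under the pad. By eye, the knight, queen, pawn, tin and coaster look undisturbed. The gripper was open and about 0.2 m above the table.

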